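Fit the long cell in the lantern

ROBOT

A 7-joint arm with a two-finger parallel gripper is mounted at the origin on the work surface. World frame = base frame: x ahead of the robot, y to its left, z up, the work surface at z = 0. Lengths are in mm, angles in rad, forces in N, time in s.
With the tool pointing down it reaches from about 425 to 1025 mm from the base axis. Payload 3.6 kg.
Tool frame: the origin (TCP) lies midway between the tips of the shut fingers; the grasp point (between the pads) lies 19 mm behind it (r.hold_point_z is the distance from the TCP to the grasp point, in mm); z points along the fingers, y is the line along which they close (so a half turn about z gives the same grasp; the last joint's range is limited). The gripper opens to 85 mm and grips with 20 to 120 N. Pads are 22 mm wide; open, the fingers measure 114 mm over their backs; the gripper's body (76 mm by 85 mm) begins 54 mm behind the grasp point. The pads swing forward as they close: fully open they stand 13 mm farther back than shut.
Start: joints at [-1.276, 0.591, 0.048, 1.609, -0.033, 0.943, -0.034], TCP at [274.156, 671.169, 231.302] pointing down, gripper open.
Joint ranges: [-2.69, 2.69], [-0.47, 2.24], [-1.27, 1.36], [0.19, 2.51], [-1.53, 4.68], [0.08, 2.07], [-3.09, 3.09]. Speed limits (rad/s): [2.57, 2.57, 3.14, 3.14, 3.14, 3.14, 3.14].

INTERFACE

Orientations are given as a rotation vector (axis times angle).
In Python, from plant import r, viewer gives the robot as it stands. The module is installed in compiled form; this text tells all that it offers.
- The arm moves only by the tool jog_arm, never from a script. Its argument "series" is a list of rows, each an object of numbers: "dx", "dy", "dz": the shift along the tool's x, y, z in mm; "rx", "ry", "rz": the turn, a rotation vector about the tool's x, y, z in degrees; "grip": the gripper command: -1 is shut, 1 is fully open, values between are in proportion. In form: [{"dx": .., "dy": .., "dz": .., "rx": .., "ry": .., "rz": .., "grip": ..}, ...]. A call has 1 to 12 rows; each row is the pose to reach, as a shift and turn from the pose commanded when the call began, along the tool's axes at that moment; what a row does not reach only later rows make up. A row lasts 1/8 s, in which the tool goes at most 62.5 mm and 10.7 degrees, less where a joint would pass 70% of its speed; a pose out of reach is approached as far as the arm can. A call with a gripper value outside its range is refused whole. The fingers move at their own pace and stop on an object; the grip force is fixed at half the most. Time passes only in rows, so rows that repeat a pose let the fingers close. It gives the time, the measured TCP pose, the force, the opening and the grip force at its end, in the units of the state.
- r.sense(): the state, without advancing time (a new reading comes with each control period).
- viewer.grab_frame(name): name is "scene" or "top" or "wrist"; returns a dict with "color" (420x560x3 uint8, red, green, blue), "vertical_fov" (degrees; the focal length in pixels is half the picture's height over the tangent of half this angle, whatever the lens; pixels are square), "cx", "cy" (the principal point, pixels), "view" (4x4, takes a point from world to camera coordinates); the wrist camera has in their place "T_tool_cam" (4x4, takes a point from camera to tool coordinates, whose origin is the TCP and whose axes are the flange's). Camera axes: x right, y down, z forward; pixel columns grow to the right and rows downward; lengths in mm; the calibration is good to about 2 mm. A picture is of the moment at which its call begins: read the wrist's pose just before it. There is no depth.
- r.sign_off(): hands the job in; it is judged then, once.
The state is a dict: "time_s": time; "joint_positions": joint angles; "qd": joint speeds; "joint_torque": joint torques, N m; "ee_pos": TCP position; "ee_rot": TCP orientation; "ft_force": force on the tool from outside, world axes, zero at the start; "torque": the same for the moment, N m; "gripper_width": finger opening in mm; "grip_force": force on a finger pad.
Only numpy, scipy, OpenCV 4.12 (cv2) and the standard library are available. Lean on these libraries where they do the work, as an engineer would, in place of code of your own. Each camera call takes 0.05 s, during which the arm holds its last target. There are 200 camera calls.

TASK

Fit the lantern with its battery: take the long cell out of the rack and press it into the cell holder of the open lantern base until it snaps fully home and level under both spring clips, with its plus button pointing away from the coil spring. Leave the short cells in the rack, and leave the screw dish, the screwdriver and the carton where they are.

Things in the scene. Friction and masses are not known exactly. Their poses are not given: they have to be found in the camera images.
- long_cell: The battery: grey cylinder, 26.2 mm diameter, 65 mm long over all (the only one so long), 78 to 106 g, rims chamfered 1.6 mm. Origin on its axis at mid length, x along the axis to the plus end: a 10 mm wide steel button standing out 2 mm from a pale ring. The other end is a flat steel disc. Starts lying in any one of the rack's four channels, axis 23 mm above the counter.
- long_cell_plus (a point): The face of the long cell's plus button, on the axis, 32.5 mm from the cell's origin along its x.
- rack: Black rack, fixed, origin under its centre: four open-ended channels along its x, 40 mm long, 29 mm wide, at y = -48, -16, 16, 48 mm; floors 10 mm, walls 32 mm above the counter, so no room for fingers beside a cell. The long cell overhangs about 12 mm at both ends (short ones 5 mm): take it by its end faces, straight up. All plus buttons point to rack +x, roughly the robot's left.
- lamp_base: The lantern's opened base, fixed: round white pan, 180 mm diameter, rim 19 mm and deck 14 mm high, origin under its centre. A black cell holder lies across the middle along its x; a green board (up to 26 mm high) on its +y side, a flat buzzer (18 mm high) on -y. Between the clips 41 mm of the cell stays free for fingers, down to the holder's floor 17 mm above the counter.
- holder_seat (a point): Where the middle of the cell's axis belongs: on the base's centre line, 39 mm above the counter. x runs along the holder from the coil spring (minus) to the plus end, z up. A cell fully home has its origin here and its x axis along this x.
- clip_plus (a point): Spring clip at the plus end, on the seated axis, 25 mm from holder_seat along +x: 9 mm wide, two upright bright steel leaves facing each other across the cell. Their flared mouth is 30 mm wide at the top (56 mm above the counter), 20 mm at the narrowest (47 mm), wider below. A cell pushed straight down spreads the leaves (both clips: 9 to 16 N) and snaps past onto its seat.
- clip_minus (a point): The other spring clip, the same, 25 mm from holder_seat along -x.
- plus_stop (a point): Flat steel plate on the black end wall at the plus end, 34.4 mm from holder_seat along +x; the wall is 20 mm wide and reaches 44 mm above the counter. It stops the cell's button.
- coil_tip (a point): Tip of the cone-shaped steel coil spring at the minus end, on the seated axis, 32 mm from holder_seat along -x. It gives way 6 mm lengthwise under about 1 N; its black end wall stands behind it, 44 mm above the counter.
- mat: Flat black rubber mat, 170 x 170 mm, 2 mm thick, fixed, kept clear between rack and lantern base: room to lay a cell down (laid gently, it does not roll). Origin at the centre of its underside.
- short_cell0: One of three short cells in the rack: like the long cell and of the same colour, 26.2 mm diameter but only 50 mm long. Origin on its axis at mid length, x towards its plus button. Leave it in the rack.
- short_cell1: One of three short cells in the rack: like the long cell and of the same colour, 26.2 mm diameter but only 50 mm long. Origin on its axis at mid length, x towards its plus button. Leave it in the rack.
- short_cell2: One of three short cells in the rack: like the long cell and of the same colour, 26.2 mm diameter but only 50 mm long. Origin on its axis at mid length, x towards its plus button. Leave it in the rack.
- carton: A cardboard goods carton with paper labels, 85 x 150 x 55 mm, at the far side. Origin at the centre of its underside. Not to be moved.
- screwdriver: A screwdriver 170 mm long lying beyond the mat, up to 30 mm high. Origin under its middle. Not to be moved.
- screw_dish: A round steel dish with the base's screws, 68 mm wide, 18 mm high, just beyond the mat. Origin at the centre of its underside. Not to be moved.
Things that resemble listed ones, but are neither listed nor needed, are in the scene too. Leave any purple or red look-alike of the long_cell alone.

How it is judged:
By the outcome, as a careful person would: the job done as asked, in the order asked, and still so for the second after the job is handed in, with the robot touching nothing.
It also fails if it takes over 54 s, if anything falls off the work surface, if the arm or the gripper's body presses on something with over 40 N, if the wrist force passes 120 N, or if a joint passes its speed limit or range.

## Working session

There is one attempt and no reset: what is moved stays moved. The work goes in short steps, Python scripts to look and compute and a tool call to move; the robot and the scene stay as the last step left them, time stands still between calls to the robot, and variables do not carry over. Pictures are saved under pics/ and viewed, at most 13 in all, crops included, and the job is handed in when it is done.

Besides the shell and the picture viewer there is one more tool, called as a command line: name --argument value ..., lists and objects as JSON in quotes. jog_arm: Moves the arm, as the interface text tells. Its arguments: {"type":"object","properties":{"series":{"type":"array"}},"required":["series"]}

```bash
mkdir -p pics; cat > h.py <<'E'
import numpy as np, cv2
from scipy.spatial.transform import Rotation as R
from plant import r, viewer
def cam(name):
    s=r.sense(); f=viewer.grab_frame(name)
    h=f["color"].shape[0]; fl=h/2/np.tan(np.radians(f["vertical_fov"])/2)
    if name=="wrist":
        T=np.eye(4);T[:3,:3]=R.from_rotvec(s["ee_rot"]).as_matrix();T[:3,3]=s["ee_pos"]
        M=T@np.array(f["T_tool_cam"])
    else: M=np.linalg.inv(np.array(f["view"]))
    return f["color"],(M,fl,f["cx"],f["cy"])
def save(n,c): cv2.imwrite("pics/%s.png"%n,cv2.cvtColor(c,cv2.COLOR_RGB2BGR))
def px(c,u,v,z):
    M,fl,cx,cy=c; d=M[:3,:3]@np.array([(u-cx)/fl,(v-cy)/fl,1.]); o=M[:3,3]
    return o+d*(z-o[2])/d[2]
def proj(c,p):
    M,fl,cx,cy=c; q=np.linalg.inv(M)@np.append(p,1); return cx+fl*q[0]/q[2],cy+fl*q[1]/q[2]
E
python3 - <<'E'
from h import *
import pickle
d={}
for n in("top","scene","wrist"):
    c,k=cam(n);save(n+"0",c);d[n]=k;print(n,k[0].round(2).tolist(),k[1:])
pickle.dump(d,open("c0.pkl","wb"));print(r.sense(),r.hold_point_z)
E
```

```text
top [[-0.02, -0.99, 0.16, 440.66], [-1.0, 0.03, 0.03, -51.49], [-0.04, -0.16, -0.99, 1271.78], [0.0, 0.0, 0.0, 1.0]] (np.float64(480.67626148704244), 282.9121930205392, 207.68264509249096)
scene [[0.75, 0.54, -0.39, 957.63], [0.66, -0.62, 0.42, -380.12], [-0.01, -0.57, -0.82, 762.99], [0.0, 0.0, 0.0, 1.0]] (np.float64(440.2659565636031), 274.62618121107266, 206.74788992013941)
wrist [[0.38, 0.88, 0.28, 202.09], [0.93, -0.36, -0.12, 699.94], [-0.0, 0.3, -0.95, 372.48], [0.0, 0.0, 0.0, 1.0]] (np.float64(297.21857767016985), 277.2610782665254, 210.92112789247398)
{'time_s': 0.15, 'joint_positions': array([-1.27645282,  0.59192419,  0.04832017,  1.60952863, -0.03329944,
        0.94274583, -0.03371196]), 'qd': array([-0.0015753 , -0.00211846, -0.00042403, -0.00489644, -0.0002634 ,
        0.00032463, -0.00100383]), 'joint_torque': array([ 4.12412424e-03, -5.49251819e+01,  1.55012380e+00, -1.98453176e+01,
        9.62818216e-03,  5.60387110e-03, -2.54540815e-06]), 'ee_pos': array([273.93562086, 670.54719146, 230.39204092]), 'ee_rot': array([-6.05272608e-01, -3.08248583e+00,  2.80315040e-03]), 'ft_force': array([-0.2451428 ,  0.65444666, -0.27335776]), 'torque': array([-0.0220489 ,  0.00695593, -0.00355812]), 'grip_force': 0.0, 'gripper_width': 85.30006025734616} 18.700000000000003
```

View pics/top0.png

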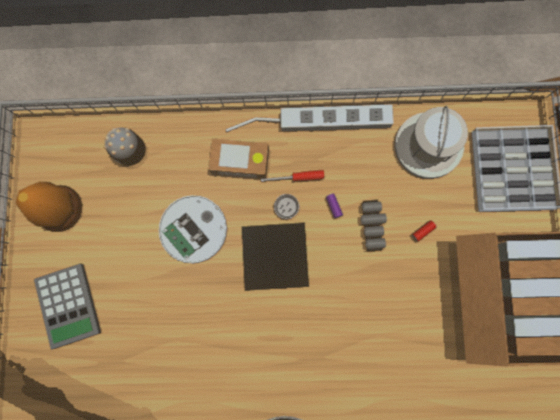

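View pics/scene0.png

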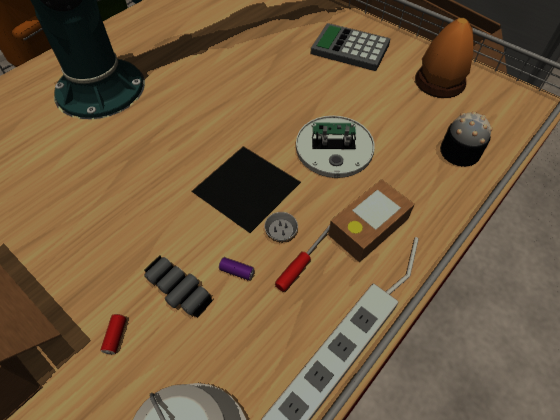

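The top view shows the rack near (373,226) with four cells, the base at (193,229), and the mat at (275,256). The scene view shows the rack at (178,285) and the base at (335,145). I'll enlarge the rack and base and locate both.

```bash
python3 - <<'E'
from h import *
import pickle
d=pickle.load(open("c0.pkl","rb"))
t=cv2.imread("pics/top0.png");s=cv2.imread("pics/scene0.png")
def cr(i,u,v,w,h): return cv2.resize(i[v:v+h,u:u+w],(400,300),interpolation=cv2.INTER_CUBIC)
cv2.imwrite("pics/crop0.png",np.vstack([np.hstack([cr(t,340,190,80,60),cr(t,153,199,80,60)]),np.hstack([cr(s,135,250,80,60),cr(s,295,105,80,60)])]))
k=d["top"]
for n,u,v,z in(("rack",373.5,226,23),("base",193.5,229,19),("mat",275,256,2)):
    print(n,px(k,u,v,z).round(1))
print(px(d["scene"],178,285,23).round(1),px(d["scene"],335,146,19).round(1))
print(proj(k,r.sense()["ee_pos"]),proj(d["scene"],r.sense()["ee_pos"]))
E
```

```text
rack [ 587.4 -246.2   23. ]
base [592.9 225.8  19. ]
mat [517.4  12.7   2. ]
[ 591.3 -244.4   23. ] [599.2 221.5  19. ]
(np.float64(-36.66383998344293), np.float64(372.14935420896836)) (np.float64(347.16352745644195), np.float64(-66.9468594667162))
```

View pics/crop0.png

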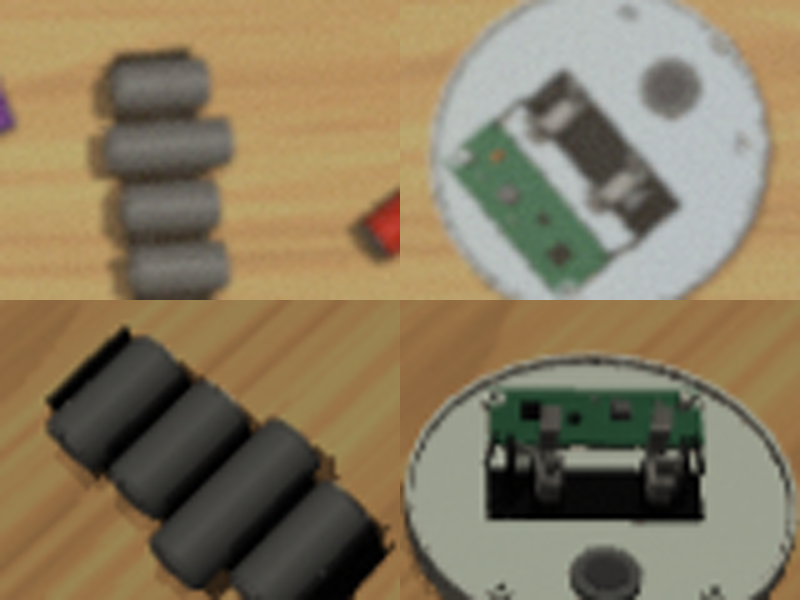

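The long cell is the second from the far end of the rack, at top pixel (373.6,219). The board lies lower-left of the holder, so base +x points up-left in the picture. Next I work out the first move.

```bash
cat >> h.py <<'E'
def go(x,y,z,th):
    "shift/turn for the move call; th = world angle (deg) of tool y, tool straight down"
    s=r.sense();A=R.from_rotvec(s["ee_rot"]);t=np.radians(th)
    Y=np.array([np.cos(t),np.sin(t),0]);Z=np.array([0,0,-1.]);B=R.from_matrix(np.c_[np.cross(Y,Z),Y,Z])
    a=A.as_matrix()[:,1]
    print("t %.2f"%s["time_s"],"tcp",s["ee_pos"].round(1),"th %.1f"%np.degrees(np.arctan2(a[1],a[0])),"f",s["ft_force"].round(1),"w %.1f"%s["gripper_width"],
     "\n D",A.inv().apply(np.array([x,y,z])-s["ee_pos"]).round(1),"rot",(A.inv()*B).as_rotvec(degrees=True).round(1))
E
python3 - <<'E'
from h import *
import pickle
d=pickle.load(open("c0.pkl","rb"));k=d["top"]
p=px(k,373.6,219.2,30);print(p)
a=px(k,361,220,30);b=px(k,386.3,218.4,30);print(a-b)
go(p[0],p[1],190,-87)
E
```

```text
[ 604.29810169 -246.29442575   30.        ]
[-2.35392381 65.33952471  0.        ]
t 0.15 tcp [273.9 670.5 230.4] th 67.8 f [-0.2  0.7 -0.3] w 85.3 
 D [-652.5 -723.8   41.8] rot [-0.000e+00  1.000e-01  1.548e+02]
```

jog_arm --series '[{"dx": 0,"dy": 0,"dz": -40,"grip": 1},{"dx": -650,"dy": -724,"dz": -20,"rz": 155,"grip": 1},{"dx": -650,"dy": -724,"dz": -20,"rz": 155,"grip": 1},{"dx": -650,"dy": -724,"dz": -20,"rz": 155,"grip": 1},{"dx": -650,"dy": -724,"dz": -20,"rz": 155,"grip": 1},{"dx": -650,"dy": -724,"dz": -20,"rz": 155,"grip": 1},{"dx": -650,"dy": -724,"dz": -20,"rz": 155,"grip": 1},{"dx": -650,"dy": -724,"dz": -20,"rz": 155,"grip": 1},{"dx": -650,"dy": -724,"dz": -20,"rz": 155,"grip": 1},{"dx": -650,"dy": -724,"dz": -20,"rz": 155,"grip": 1},{"dx": -650,"dy": -724,"dz": -20,"rz": 155,"grip": 1},{"dx": -650,"dy": -724,"dz": -20,"rz": 155,"grip": 1}]'

```text
$.series[0]: bad value
```

```bash
python3 - <<'E'
from h import *
go(604.3,-246.3,190,-87);print(r.sense()["joint_positions"].round(2))
E
```

```text
t 0.15 tcp [273.9 670.5 230.4] th 67.8 f [-0.2  0.7 -0.3] w 85.3 
 D [-652.5 -723.8   41.8] rot [-0.000e+00  1.000e-01  1.548e+02]
[-1.28  0.59  0.05  1.61 -0.03  0.94 -0.03]
```

jog_arm --series '[{"dx": 0,"dy": 0,"dz": -40,"rx": 0,"ry": 0,"rz": 0,"grip": 1},{"dx": -650,"dy": -724,"dz": -20,"rx": 0,"ry": 0,"rz": 155,"grip": 1},{"dx": -650,"dy": -724,"dz": -20,"rx": 0,"ry": 0,"rz": 155,"grip": 1},{"dx": -650,"dy": -724,"dz": -20,"rx": 0,"ry": 0,"rz": 155,"grip": 1},{"dx": -650,"dy": -724,"dz": -20,"rx": 0,"ry": 0,"rz": 155,"grip": 1},{"dx": -650,"dy": -724,"dz": -20,"rx": 0,"ry": 0,"rz": 155,"grip": 1},{"dx": -650,"dy": -724,"dz": -20,"rx": 0,"ry": 0,"rz": 155,"grip": 1},{"dx": -650,"dy": -724,"dz": -20,"rx": 0,"ry": 0,"rz": 155,"grip": 1},{"dx": -650,"dy": -724,"dz": -20,"rx": 0,"ry": 0,"rz": 155,"grip": 1},{"dx": -650,"dy": -724,"dz": -20,"rx": 0,"ry": 0,"rz": 155,"grip": 1},{"dx": -650,"dy": -724,"dz": -20,"rx": 0,"ry": 0,"rz": 155,"grip": 1},{"dx": -650,"dy": -724,"dz": -20,"rx": 0,"ry": 0,"rz": 155,"grip": 1}]'

```text
time_s: 1.65
ee_pos: [506.2, 22.4, 257.3]
ee_rot: [-2.958, -1.056, -0.001]
ft_force: [0.9, 0.0, -0.6]
gripper_width: 85.0
grip_force: 0.0
```

```bash
python3 - <<'E'
from h import *
go(604.3,-246.3,190,-87);print(r.sense()["joint_positions"].round(2))
E
```

```text
t 1.65 tcp [506.2  22.4 257.3] th -50.7 f [ 0.9  0.  -0.6] w 85.0 
 D [-94.3 270.1  67.2] rot [-0.  -0.  36.3]
[-0.67  0.34  0.69  2.09 -0.3   0.81 -0.68]
```

jog_arm --series '[{"dx": -94,"dy": 270,"dz": 67,"rx": 0,"ry": 0,"rz": 36,"grip": 1},{"dx": -94,"dy": 270,"dz": 67,"rx": 0,"ry": 0,"rz": 36,"grip": 1},{"dx": -94,"dy": 270,"dz": 67,"rx": 0,"ry": 0,"rz": 36,"grip": 1},{"dx": -94,"dy": 270,"dz": 67,"rx": 0,"ry": 0,"rz": 36,"grip": 1},{"dx": -94,"dy": 270,"dz": 67,"rx": 0,"ry": 0,"rz": 36,"grip": 1},{"dx": -94,"dy": 270,"dz": 67,"rx": 0,"ry": 0,"rz": 36,"grip": 1},{"dx": -94,"dy": 270,"dz": 67,"rx": 0,"ry": 0,"rz": 36,"grip": 1},{"dx": -94,"dy": 270,"dz": 67,"rx": 0,"ry": 0,"rz": 36,"grip": 1}]'

```text
time_s: 2.65
ee_pos: [605.6, -241.7, 190.2]
ee_rot: [-3.138, -0.103, 0.0]
ft_force: [-0.7, -0.3, 0.5]
gripper_width: 85.4
grip_force: 0.0
```

```bash
python3 - <<'E'
from h import *
import pickle
go(604.3,-246.3,190,-87);print(r.sense()["joint_positions"].round(2))
c,k=cam("wrist");save("w1",c);pickle.dump(k,open("w1.pkl","wb"))
print(proj(k,[604.3,-246.3,23]))
E
```

```text
t 2.65 tcp [ 605.6 -241.7  190.2] th -86.3 f [-0.7 -0.3  0.5] w 85.4 
 D [-1.6  4.5  0.2] rot [-0.1  0.   0.7]
[-0.17  0.66  0.73  1.84 -0.56  0.87 -0.66]
(np.float64(281.63845935980396), np.float64(193.58655019104538))
```

View pics/w1.png

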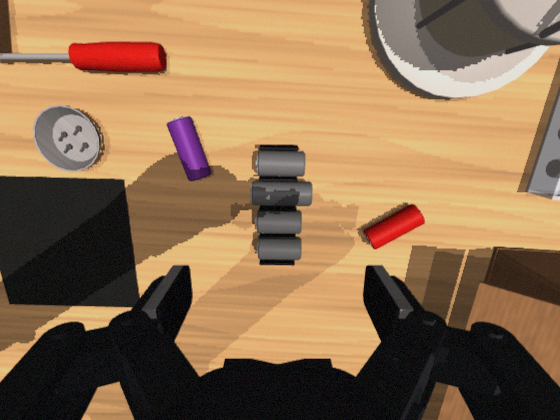

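The wrist view shows the long cell at about (282,193), ends near columns 252 and 311, matching the prediction. I'll zoom in.

```bash
python3 - <<'E'
from h import *
i=cv2.imread("pics/w1.png")[140:275,235:330]
i=cv2.convertScaleAbs(i,alpha=1.8,beta=20)
cv2.imwrite("pics/w1c.png",cv2.resize(i,None,fx=4.4,fy=4.4,interpolation=cv2.INTER_CUBIC))
E
```

```text
(no output)
```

View pics/w1c.png

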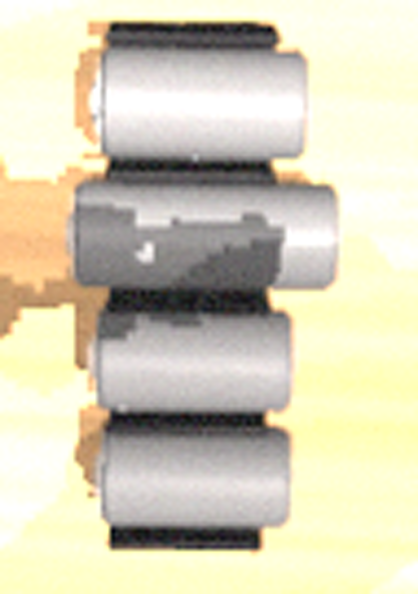

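```bash
python3 - <<'E'
from h import *
import pickle
k=pickle.load(open("w1.pkl","rb"))
a=px(k,250.9,193.7,23);b=px(k,311.8,193.7,28);print(a,b,np.linalg.norm(a-b))
m=(a+b)/2
go(m[0],m[1],0,-87);go(m[0],m[1],60,-87)
E
```

```text
[ 602.00369557 -213.40772288   23.        ] [ 607.53968115 -277.90836667   28.        ] 64.93057974545052
t 2.70 tcp [ 605.7 -241.8  190.3] th -86.3 f [-0.6  0.2 -0.4] w 85.2 
 D [ -1.2   4.1 190.3] rot [-0.1 -0.   0.7]
t 2.70 tcp [ 605.7 -241.8  190.3] th -86.3 f [-0.6  0.2 -0.4] w 85.2 
 D [ -1.2   4.  130.3] rot [-0.1 -0.   0.7]
```

jog_arm --series '[{"dx": -1,"dy": 4,"dz": 60,"rx": 0,"ry": 0,"rz": 0.7,"grip": 1},{"dx": -1,"dy": 4,"dz": 110,"rx": 0,"ry": 0,"rz": 0.7,"grip": 1},{"dx": -1,"dy": 4,"dz": 145,"rx": 0,"ry": 0,"rz": 0.7,"grip": 1},{"dx": -1,"dy": 4,"dz": 170,"rx": 0,"ry": 0,"rz": 0.7,"grip": 1},{"dx": -1,"dy": 4,"dz": 185,"rx": 0,"ry": 0,"rz": 0.7,"grip": 1},{"dx": -1,"dy": 4,"dz": 189,"rx": 0,"ry": 0,"rz": 0.7,"grip": 1},{"dx": -1,"dy": 4,"dz": 189,"rx": 0,"ry": 0,"rz": 0.7,"grip": 1},{"dx": -1,"dy": 4,"dz": 189,"rx": 0,"ry": 0,"rz": 0.7,"grip": 0},{"dx": -1,"dy": 4,"dz": 189,"rx": 0,"ry": 0,"rz": 0.7,"grip": -0.5},{"dx": -1,"dy": 4,"dz": 189,"rx": 0,"ry": 0,"rz": 0.7,"grip": -1},{"dx": -1,"dy": 4,"dz": 189,"rx": 0,"ry": 0,"rz": 0.7,"grip": -1},{"dx": -1,"dy": 4,"dz": 189,"rx": 0,"ry": 0,"rz": 0.7,"grip": -1}]'

```text
time_s: 4.2
ee_pos: [605.9, -248.5, 2.8]
ee_rot: [3.14, 0.08, 0.004]
ft_force: [-0.3, 0.4, 6.5]
gripper_width: 63.4
grip_force: 64.5
```

jog_arm --series '[{"dx": 0,"dy": 0,"dz": -15,"rx": 0,"ry": 0,"rz": 0,"grip": -1},{"dx": 0,"dy": 0,"dz": -40,"rx": 0,"ry": 0,"rz": 0,"grip": -1},{"dx": 0,"dy": 0,"dz": -80,"rx": 0,"ry": 0,"rz": 0,"grip": -1},{"dx": -15,"dy": -53,"dz": -100,"rx": 0,"ry": 0,"rz": 0,"grip": -1},{"dx": -30,"dy": -106,"dz": -100,"rx": 0,"ry": 0,"rz": 0,"grip": -1},{"dx": -45,"dy": -160,"dz": -100,"rx": 0,"ry": 0,"rz": 0,"grip": -1},{"dx": -60,"dy": -212,"dz": -100,"rx": 0,"ry": 0,"rz": 0,"grip": -1},{"dx": -75,"dy": -265,"dz": -100,"rx": 0,"ry": 0,"rz": 0,"grip": -1},{"dx": -75,"dy": -265,"dz": -80,"rx": 0,"ry": 0,"rz": 0,"grip": -1},{"dx": -75,"dy": -265,"dz": -50,"rx": 0,"ry": 0,"rz": 0,"grip": -1},{"dx": -75,"dy": -265,"dz": -30,"rx": 0,"ry": 0,"rz": 0,"grip": -1},{"dx": -75,"dy": -265,"dz": -30,"rx": 0,"ry": 0,"rz": 0,"grip": -1}]'

```text
time_s: 5.7
ee_pos: [515.8, 12.9, 30.8]
ee_rot: [-3.14, -0.079, 0.003]
ft_force: [0.3, 0.2, -1.8]
gripper_width: 63.2
grip_force: 66.1
```

```bash
python3 - <<'E'
from h import *
import pickle
go(517,13,-4,-87)
c,k=cam("wrist");save("w2",c);pickle.dump(k,open("w2.pkl","wb"))
E
```

```text
t 5.70 tcp [515.8  12.9  30.8] th -87.1 f [ 0.3  0.2 -1.8] w 63.2 
 D [ 1.3 -0.  34.8] rot [-0.   0.1 -0.1]
```

View pics/w2.png

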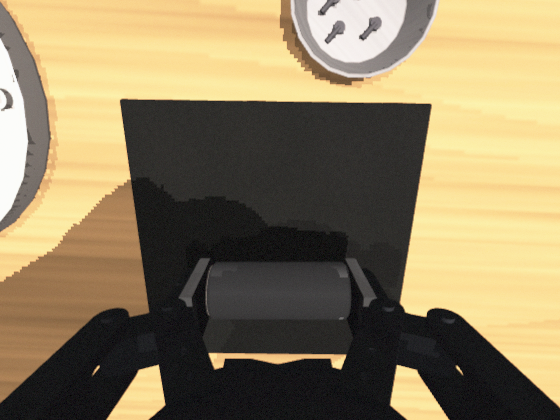

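The cell is held level, spanning columns 207–350 at row 290 above the mat. I'll lower it gently.

jog_arm --series '[{"dx": 0,"dy": 0,"dz": 15,"rx": 0,"ry": 0,"rz": 0,"grip": -1},{"dx": 0,"dy": 0,"dz": 26,"rx": 0,"ry": 0,"rz": 0,"grip": -1},{"dx": 0,"dy": 0,"dz": 30,"rx": 0,"ry": 0,"rz": 0,"grip": -1},{"dx": 0,"dy": 0,"dz": 32,"rx": 0,"ry": 0,"rz": 0,"grip": -1},{"dx": 0,"dy": 0,"dz": 33,"rx": 0,"ry": 0,"rz": 0,"grip": -1},{"dx": 0,"dy": 0,"dz": 33,"rx": 0,"ry": 0,"rz": 0,"grip": -1},{"dx": 0,"dy": 0,"dz": 33,"rx": 0,"ry": 0,"rz": 0,"grip": -1}]'

```text
time_s: 6.62
ee_pos: [516.6, 12.9, -1.7]
ee_rot: [3.141, 0.08, 0.001]
ft_force: [-0.0, -0.3, -0.5]
gripper_width: 63.4
grip_force: 66.2
```

jog_arm --series '[{"dx": 0,"dy": 0,"dz": 1,"rx": 0,"ry": 0,"rz": 0,"grip": -1},{"dx": 0,"dy": 0,"dz": 2,"rx": 0,"ry": 0,"rz": 0,"grip": -1},{"dx": 0,"dy": 0,"dz": 2.5,"rx": 0,"ry": 0,"rz": 0,"grip": -1},{"dx": 0,"dy": 0,"dz": 2.5,"rx": 0,"ry": 0,"rz": 0,"grip": -1}]'

```text
time_s: 7.12
ee_pos: [516.5, 12.9, -3.7]
ee_rot: [-3.14, -0.08, -0.001]
ft_force: [-1.4, 0.5, 6.2]
gripper_width: 63.1
grip_force: 70.2
```

jog_arm --series '[{"dx": 0,"dy": 0,"dz": 0,"rx": 0,"ry": 0,"rz": 0,"grip": 0.55},{"dx": 0,"dy": 0,"dz": 0,"rx": 0,"ry": 0,"rz": 0,"grip": 0.65},{"dx": 0,"dy": 0,"dz": 0,"rx": 0,"ry": 0,"rz": 0,"grip": 0.9},{"dx": 0,"dy": 0,"dz": -10,"rx": 0,"ry": 0,"rz": 0,"grip": 1},{"dx": 0,"dy": 0,"dz": -45,"rx": 0,"ry": 0,"rz": 0,"grip": 1},{"dx": 0,"dy": 0,"dz": -90,"rx": 0,"ry": 0,"rz": -10,"grip": 1},{"dx": 0,"dy": 0,"dz": -110,"rx": 0,"ry": 0,"rz": -20,"grip": 1},{"dx": 0,"dy": 0,"dz": -110,"rx": 0,"ry": 0,"rz": -30,"grip": 1},{"dx": 0,"dy": 0,"dz": -110,"rx": 0,"ry": 0,"rz": -40,"grip": 1},{"dx": 0,"dy": 0,"dz": -110,"rx": 0,"ry": 0,"rz": -50,"grip": 1},{"dx": 0,"dy": 0,"dz": -110,"rx": 0,"ry": 0,"rz": -60,"grip": 1},{"dx": 0,"dy": 0,"dz": -110,"rx": 0,"ry": 0,"rz": -70,"grip": 1}]'

```text
time_s: 8.62
ee_pos: [516.2, 12.7, 106.2]
ee_rot: [2.521, 1.873, -0.0]
ft_force: [0.1, -0.2, 0.3]
gripper_width: 85.3
grip_force: 0.0
```

jog_arm --series '[{"dx": 0,"dy": 0,"dz": 0,"rx": 0,"ry": 0,"rz": -10,"grip": 1},{"dx": 0,"dy": 0,"dz": 0,"rx": 0,"ry": 0,"rz": -20,"grip": 1},{"dx": 0,"dy": 0,"dz": 0,"rx": 0,"ry": 0,"rz": -20,"grip": 1}]'

```text
time_s: 9.0
ee_pos: [516.4, 12.6, 106.2]
ee_rot: [2.167, 2.274, 0.0]
ft_force: [-0.4, 0.3, -0.2]
gripper_width: 85.3
grip_force: 0.0
```

```bash
python3 - <<'E'
from h import *
import pickle
go(516.5,12.9,-3,3)
c,k=cam("wrist");save("w3",c);pickle.dump(k,open("w3.pkl","wb"))
print(proj(k,[516.5,12.9,15]))
E
```

```text
t 9.00 tcp [516.4  12.6 106.2] th 2.8 f [-0.4  0.3 -0.2] w 85.3 
 D [3.000e-01 1.000e-01 1.092e+02] rot [ 0.  -0.  -0.2]
(np.float64(277.7280872276509), np.float64(214.2990891676383))
```

View pics/w3.png

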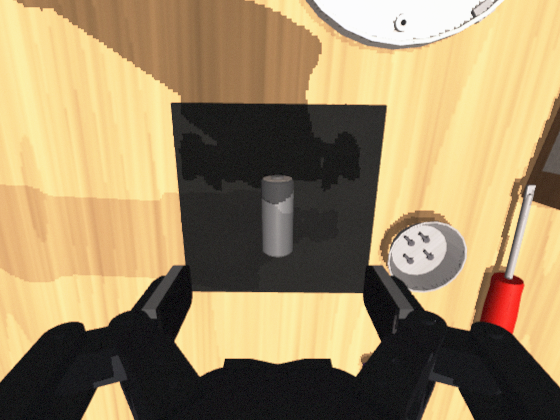

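The cell lies at (277.5,215), exactly where predicted, with its plus end up in the picture (world +y). I'll grip it across the middle.

jog_arm --series '[{"dx": 0,"dy": 0,"dz": 50,"rx": 0,"ry": 0,"rz": 0,"grip": 1},{"dx": 0,"dy": 0,"dz": 80,"rx": 0,"ry": 0,"rz": 0,"grip": 0.6},{"dx": 0,"dy": 0,"dz": 98,"rx": 0,"ry": 0,"rz": 0,"grip": 0.2},{"dx": 0,"dy": 0,"dz": 104,"rx": 0,"ry": 0,"rz": 0,"grip": 0},{"dx": 0,"dy": 0,"dz": 104,"rx": 0,"ry": 0,"rz": 0,"grip": -0.2},{"dx": 0,"dy": 0,"dz": 104,"rx": 0,"ry": 0,"rz": 0,"grip": -0.3},{"dx": 0,"dy": 0,"dz": 104,"rx": 0,"ry": 0,"rz": 0,"grip": -1},{"dx": 0,"dy": 0,"dz": 104,"rx": 0,"ry": 0,"rz": 0,"grip": -1},{"dx": 0,"dy": 0,"dz": 104,"rx": 0,"ry": 0,"rz": 0,"grip": -1},{"dx": 0,"dy": 0,"dz": 104,"rx": 0,"ry": 0,"rz": 0,"grip": -1}]'

```text
time_s: 10.3
ee_pos: [517.0, 12.9, 2.8]
ee_rot: [2.164, 2.276, 0.002]
ft_force: [-0.1, 0.6, 7.1]
gripper_width: 24.2
grip_force: 58.7
```

jog_arm --series '[{"dx": 0,"dy": 0,"dz": -30,"rx": 0,"ry": 0,"rz": 0,"grip": -1},{"dx": 0,"dy": 0,"dz": -75,"rx": 0,"ry": 0,"rz": 0,"grip": -1},{"dx": 40,"dy": 8,"dz": -110,"rx": 0,"ry": 0,"rz": 10,"grip": -1},{"dx": 85,"dy": 16,"dz": -130,"rx": 0,"ry": 0,"rz": 20,"grip": -1},{"dx": 130,"dy": 24,"dz": -130,"rx": 0,"ry": 0,"rz": 30,"grip": -1},{"dx": 168,"dy": 31,"dz": -130,"rx": 0,"ry": 0,"rz": 40,"grip": -1},{"dx": 168,"dy": 31,"dz": -130,"rx": 0,"ry": 0,"rz": 50,"grip": -1},{"dx": 168,"dy": 31,"dz": -130,"rx": 0,"ry": 0,"rz": 56,"grip": -1},{"dx": 168,"dy": 31,"dz": -130,"rx": 0,"ry": 0,"rz": 56,"grip": -1},{"dx": 168,"dy": 31,"dz": -130,"rx": 0,"ry": 0,"rz": 56,"grip": -1}]'

```text
time_s: 11.55
ee_pos: [538.7, 182.2, 131.7]
ee_rot: [-2.979, -0.996, 0.0]
ft_force: [-0.8, 0.1, -0.7]
gripper_width: 24.1
grip_force: 59.2
```

```bash
python3 - <<'E'
from h import *
import pickle
go(596,224,130,-53)
c,k=cam("wrist");save("w4",c);pickle.dump(k,open("w4.pkl","wb"))
E
```

```text
t 11.55 tcp [538.7 182.2 131.7] th -53.0 f [-0.8  0.1 -0.7] w 24.1 
 D [71.   1.1  1.7] rot [-0.  0. -0.]
```

View pics/w4.png

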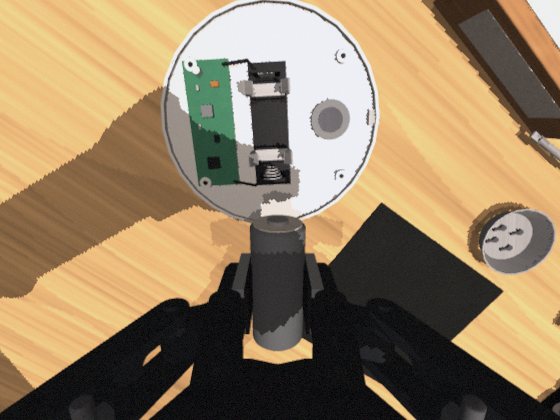

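The coil is at the near end (270,172) and the plus wall at the far end (270,68), so the cell's orientation is right. I'll zoom in on the holder.

```bash
python3 - <<'E'
from h import *
i=cv2.imread("pics/w4.png")[50:200,170:320]
i=cv2.convertScaleAbs(i,alpha=1.5,beta=20)
cv2.imwrite("pics/w4c.png",cv2.resize(i,None,fx=4,fy=4,interpolation=cv2.INTER_CUBIC))
E
```

```text
(no output)
```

View pics/w4c.png

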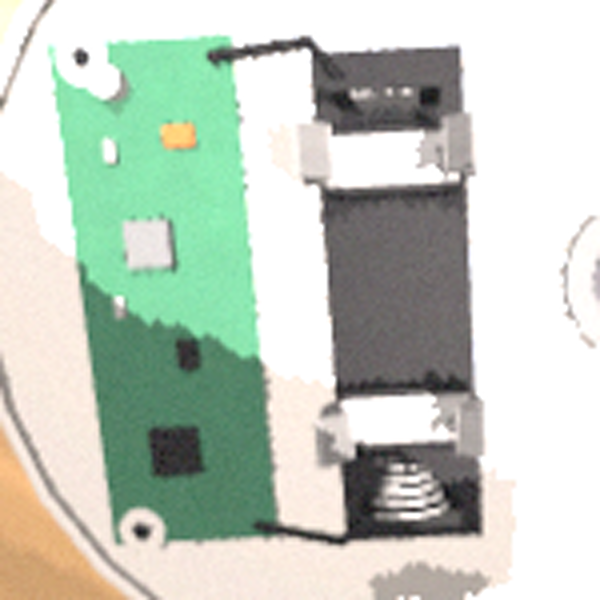

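```bash
python3 - <<'E'
from h import *
import pickle
k=pickle.load(open("w4.pkl","rb"));s=r.sense();A=R.from_rotvec(s["ee_rot"]).as_matrix()
def q(x,y,z):
    p=px(k,170+x/4,50+y/4,z); return (A.T@(p-s["ee_pos"]))[:2].round(1),p.round(1)
for n,x,y,z in(("P leaf L",300,152,56),("P leaf R",472,145,56),("M leaf L",317,432,56),("M leaf R",483,427,56),
 ("wallP L",312,55,44),("wallP R",458,47,44),("wallM L",345,540,44),("wallM R",480,533,44),("floor PL",328,195,17),("floor PR",467,190,17),("floor ML",335,387,17),("floor MR",470,385,17),("coil",405,462,39)): print(n,*q(x,y,z))
# rim edge pixels by eye -> robust: wood/white boundary
im=cv2.imread("pics/w4.png");hsv=cv2.cvtColor(im,cv2.COLOR_BGR2HSV)
m=((hsv[...,1]>75)&(hsv[...,0]<35)).astype(np.uint8)
pts=[]
for a in np.radians(np.arange(150,391,4)):
    for rr in range(125,85,-1):
        u,v=271+rr*np.cos(a),110+rr*np.sin(a)
        if 0<=int(u)<560 and 0<=int(v)<420 and m[int(v),int(u)]==0:
            if rr<125: pts.append(px(k,u,v,17)[:2])
            break
P=np.array(pts)
from scipy.optimize import least_squares
f=least_squares(lambda c:np.hypot(*(P-c[:2]).T)-c[2],[596,224,90],loss="soft_l1")
print(f.x.round(1),len(P),(A.T@(np.append(f.x[:2],0)-s["ee_pos"]))[:2].round(1))
E
```

```text
P leaf L [ 95.6 -22.2] [601.8 257.3  56. ]
P leaf R [96.7  7. ] [620.3 234.7  56. ]
M leaf L [ 48.3 -20.6] [565.  227.7  56. ]
M leaf R [49.3  9.6] [583.9 204.1  56. ]
wallP L [112.4 -20.8] [616.1 266.3  44. ]
wallP R [113.7   4.8] [632.5 246.6  44. ]
wallM L [ 25.6 -16.8] [549.1 210.9  44. ]
wallM R [27.   9.8] [566.2 190.5  44. ]
floor PL [ 90.8 -20.7] [598.9 253.3  17. ]
floor PR [91.8  7.4] [616.6 231.4  17. ]
floor ML [ 52.7 -20.2] [568.7 229.9  17. ]
floor MR [53.1  8.5] [586.3 207.3  17. ]
coil [40.2 -5. ] [567.9 210.3  39. ]
[592.3 230.2  89.9] 61 [71.7 -6.2]
```

jog_arm --series '[{"dx": 40,"dy": -6,"dz": 0,"rx": 0,"ry": 0,"rz": -2.3,"grip": -1},{"dx": 72.5,"dy": -6.3,"dz": 20,"rx": 0,"ry": 0,"rz": -2.3,"grip": -1},{"dx": 72.5,"dy": -6.3,"dz": 45,"rx": 0,"ry": 0,"rz": -2.3,"grip": -1},{"dx": 72.5,"dy": -6.3,"dz": 58,"rx": 0,"ry": 0,"rz": -2.3,"grip": -1},{"dx": 72.5,"dy": -6.3,"dz": 58,"rx": 0,"ry": 0,"rz": -2.3,"grip": -1},{"dx": 72.5,"dy": -6.3,"dz": 58,"rx": 0,"ry": 0,"rz": -2.3,"grip": -1},{"dx": 72.5,"dy": -6.3,"dz": 58,"rx": 0,"ry": 0,"rz": -2.3,"grip": -1}]'

```text
time_s: 12.48
ee_pos: [593.6, 230.7, 74.7]
ee_rot: [-2.96, -1.054, -0.003]
ft_force: [-0.5, 0.4, -1.4]
gripper_width: 24.0
grip_force: 59.2
```

```bash
python3 - <<'E'
from h import *
import pickle
go(592.3,230.2,70,-50.7)
c,k=cam("wrist");save("w5",c);pickle.dump(k,open("w5.pkl","wb"))
i=cv2.convertScaleAbs(cv2.imread("pics/w5.png")[170:380,140:420],alpha=1.6,beta=25)
cv2.imwrite("pics/w5c.png",cv2.resize(i,None,fx=2.85,fy=2.85,interpolation=cv2.INTER_CUBIC))
E
```

```text
t 12.47 tcp [593.6 230.7  74.7] th -50.8 f [-0.5  0.4 -1.4] w 24.0 
 D [-1.4 -0.4  4.7] rot [ 0.  -0.1 -0.1]
```

View pics/w5c.png

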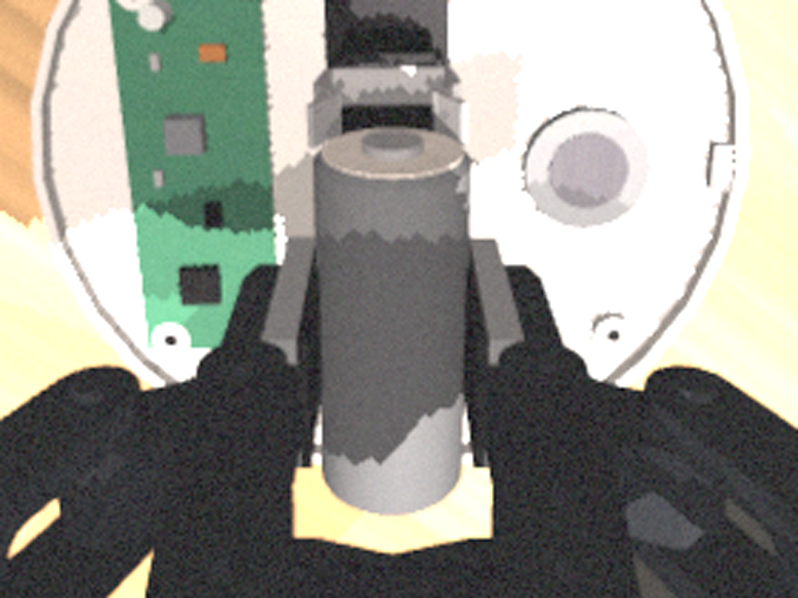

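The plus button points away from the coil. The clip centre (386) sits about 1 mm left of the cell's axis (392), so I'll shift a little and press down in steps.

jog_arm --series '[{"dx": -0.5,"dy": -0.8,"dz": 8,"rx": 0,"ry": 0,"rz": 0,"grip": -1},{"dx": -0.5,"dy": -0.8,"dz": 15,"rx": 0,"ry": 0,"rz": 0,"grip": -1},{"dx": -0.5,"dy": -0.8,"dz": 20,"rx": 0,"ry": 0,"rz": 0,"grip": -1},{"dx": -0.5,"dy": -0.8,"dz": 25,"rx": 0,"ry": 0,"rz": 0,"grip": -1},{"dx": -0.5,"dy": -0.8,"dz": 28,"rx": 0,"ry": 0,"rz": 0,"grip": -1},{"dx": -0.5,"dy": -0.8,"dz": 28,"rx": 0,"ry": 0,"rz": 0,"grip": -1}]'

```text
time_s: 13.28
ee_pos: [592.3, 230.9, 45.5]
ee_rot: [2.959, 1.054, -0.0]
ft_force: [0.4, 0.3, -1.0]
gripper_width: 24.1
grip_force: 59.2
```

jog_arm --series '[{"dx": 0,"dy": 0,"dz": 4,"rx": 0,"ry": 0,"rz": 0,"grip": -1},{"dx": 0,"dy": 0,"dz": 8,"rx": 0,"ry": 0,"rz": 0,"grip": -1},{"dx": 0,"dy": 0,"dz": 12,"rx": 0,"ry": 0,"rz": 0,"grip": -1},{"dx": 0,"dy": 0,"dz": 15,"rx": 0,"ry": 0,"rz": 0,"grip": -1},{"dx": 0,"dy": 0,"dz": 17,"rx": 0,"ry": 0,"rz": 0,"grip": -1},{"dx": 0,"dy": 0,"dz": 18,"rx": 0,"ry": 0,"rz": 0,"grip": -1},{"dx": 0,"dy": 0,"dz": 18,"rx": 0,"ry": 0,"rz": 0,"grip": -1}]'

```text
time_s: 14.15
ee_pos: [592.2, 230.7, 27.2]
ee_rot: [2.959, 1.054, -0.0]
ft_force: [1.6, -0.6, -3.8]
gripper_width: 24.0
grip_force: 59.2
```

jog_arm --series '[{"dx": 0,"dy": 0,"dz": 1,"rx": 0,"ry": 0,"rz": 0,"grip": -1},{"dx": 0,"dy": 0,"dz": 2,"rx": 0,"ry": 0,"rz": 0,"grip": -1},{"dx": 0,"dy": 0,"dz": 2,"rx": 0,"ry": 0,"rz": 0,"grip": -1}]'

```text
time_s: 14.52
ee_pos: [592.3, 230.8, 26.8]
ee_rot: [-2.959, -1.053, 0.0]
ft_force: [-1.1, -1.1, 6.7]
gripper_width: 24.3
grip_force: 60.1
```

jog_arm --series '[{"dx": 0,"dy": 0,"dz": 2,"rx": 0,"ry": 0,"rz": 0,"grip": -1},{"dx": 0,"dy": 0,"dz": 2,"rx": 0,"ry": 0,"rz": 0,"grip": -1},{"dx": 0,"dy": 0,"dz": 0,"rx": 0,"ry": 0,"rz": 0,"grip": -0.3},{"dx": 0,"dy": 0,"dz": 0,"rx": 0,"ry": 0,"rz": 0,"grip": -0.2},{"dx": 0,"dy": 0,"dz": 0,"rx": 0,"ry": 0,"rz": 0,"grip": -0.2},{"dx": 0,"dy": 0,"dz": -15,"rx": 0,"ry": 0,"rz": 0,"grip": -0.2},{"dx": 0,"dy": 0,"dz": -40,"rx": 0,"ry": 0,"rz": 0,"grip": -0.2},{"dx": -20,"dy": 0,"dz": -90,"rx": 0,"ry": 0,"rz": 0,"grip": -0.2},{"dx": -60,"dy": 0,"dz": -100,"rx": 0,"ry": 0,"rz": 0,"grip": -0.2},{"dx": -60,"dy": 0,"dz": -100,"rx": 0,"ry": 0,"rz": 0,"grip": -0.2},{"dx": -60,"dy": 0,"dz": -100,"rx": 0,"ry": 0,"rz": 0,"grip": -0.2}]'

```text
time_s: 15.9
ee_pos: [546.2, 193.8, 126.3]
ee_rot: [-2.959, -1.054, -0.002]
ft_force: [-0.3, -0.1, -1.2]
gripper_width: 34.3
grip_force: 0.0
```

```bash
python3 - <<'E'
from h import *
go(592.3,230.8,60,-50.8)
c,k=cam("wrist");save("w6",c)
c2,k2=cam("scene");save("s6",c2)
f=lambda n,y,x,h,w:cv2.resize(cv2.convertScaleAbs(cv2.imread("pics/%s.png"%n)[y:y+h,x:x+w],alpha=1.5,beta=20),(400,400),interpolation=cv2.INTER_CUBIC)
u,v=proj(k,[592.3,230.8,39]);print(u,v)
u=int(u);v=int(v)
cv2.imwrite("pics/w6c.png",np.hstack([f("w6",max(0,v-65),u-65,130,130),f("s6",110,295,80,80)]))
# end points of a home cell
t=np.radians(39.2);x=np.array([np.cos(t),np.sin(t),0]);C=np.array([592.3,230.8,39])
print([np.round((np.array(proj(k,C+x*d))-[u-65,max(0,v-65)])*400/130) for d in(32.5,-32.5)])
E
```

```text
t 15.90 tcp [546.2 193.8 126.3] th -50.8 f [-0.3 -0.1 -1.2] w 34.3 
 D [59.   0.5 66.3] rot [ 0.  -0.1  0. ]
278.0234921123865 141.84774979737978
[array([200.,  61.]), array([200., 333.])]
```

View pics/w6c.png

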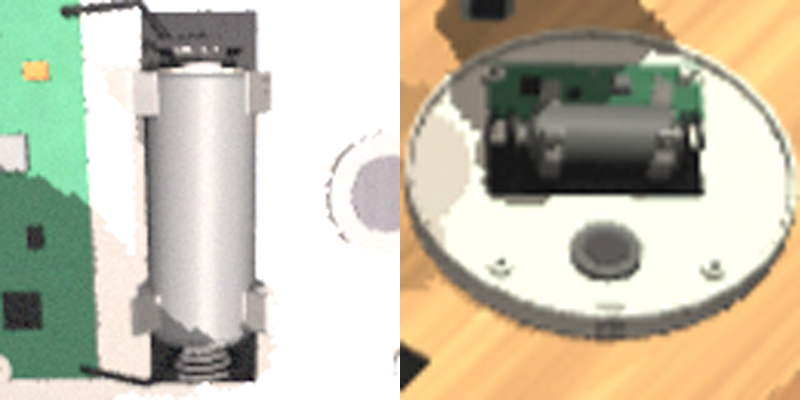

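The cell sits centred under both clips: body from (200,65) to (200,345) in the crop, coil at its lower end, button against the plus plate, and level in the scene view. I'll hand it in.

```bash
python3 -c "
from plant import r
print(r.sign_off())"
```

```text
the job is handed in; nothing more can be done
None
```

The long cell is snapped into the lantern's holder under both clips, and the last pictures show it level with its plus button away from the coil spring; I handed the job in at about 16 s, and no verdict came back.

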